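Hook the electrode tray back into reach

TASK

On this heart-recording trolley the steel tray of coloured electrode bulbs has been left at the far side, beyond the hand's reach. Pick up the orange-handled reach hook, lower its toe into the tray's wire handle and drag the tray, sliding flat and never lifted, until it stands fully on the blue mat with its wire handle still towards the robot (the handle may overhang); do not touch it with the gripper and do not shift the tray of paper rolls. Then unhook, stand the hook upright on its foot on the trolley top, clear of both trays, and let go.

Things in the scene. Friction and masses are not known exactly. Their poses are not given: they have to be found in the camera images.
- hook: Reach hook on its foot, 0.28 kg. Origin: centre of the foot's underside; x towards the toe, z up. Orange grip bar over the origin, 100 (x) x 26 (y) mm, z = 34 to 66 mm: pinch across y. Below: 14 mm wide stem, black foot plate 100 x 54 x 8 mm. Steel rod, 10 mm thick, runs forward with its underside at z = 50 mm; at x = 130 mm it turns down as the toe, a 10 mm round pin ending at z = 3 mm.
- bulb_tray: Tray to fetch: loose steel tray with five coloured bulbs fixed in it, 0.22 to 0.45 kg. A level handle of 7 mm wire juts from its near (-x) side. Origin: on the trolley top under the middle of the handle's opening, which spans 41 mm (x) x 41 mm (y), clear above and below; wire centred 26 mm up, its cross bar at x = -25 mm. Its pan spans x = 20 to 150, y = -60 to 60, 40 mm high, bulbs to 54 mm.
- roll_tray: The tray to leave alone: an identical loose steel tray with the same wire handle, holding two white paper rolls that rise to 52 mm. Origin and axes as for bulb_tray.
- mat: Thin flat blue mat, 220 (x) x 520 (y) mm, less than 1 mm thick and flush with the trolley top, so nothing catches on it. Origin: its centre; x across its short side, pointing away from the robot.
Mind the look-alikes: they are no part of the job. Leave any green look-alike of the hook alone.

How it is judged:
By the outcome, as a careful person would: the job done as asked, in the order asked, and still so for the second after the job is handed in, with the robot touching nothing.
It also fails if it takes over 58 s, if anything falls off the work surface, if the arm or the gripper's body presses on something with over 40 N, if the wrist force passes 120 N, or if a joint passes its speed limit or range.

ROBOT

A 7-joint arm with a two-finger parallel gripper is mounted at the origin on the work surface. World frame = base frame: x ahead of the robot, y to its left, z up, the work surface at z = 0. Lengths are in m, angles in rad, forces in N, time in s.
With the tool pointing down it reaches from about 0.4 to 0.85 m from the base axis. Payload 10.4 kg.
Tool frame: the origin (TCP) lies between the finger pads; the fingertips stand 22 mm ahead of it and the grasp point (between the pads) lies 3 mm ahead of it (r.nose_length is the distance from the TCP to the fingertips, in m); z points along the fingers, y is the line along which they close (so a half turn about z gives the same grasp; the last joint's range is limited). The gripper opens to 87 mm and grips with 3 to 60 N. Pads are 19 mm wide; open, the fingers measure 117 mm over their backs; the gripper's body (75 mm by 190 mm) begins 51 mm behind the grasp point.
Start: joints at [-1.182, 0.332, -0.065, 1.46, 0.022, 1.35, -0.088], TCP at [0.25, 0.573, 0.245] pointing down, gripper open.
Joint ranges: [-2.6, 2.6], [-0.5, 2.12], [-1.47, 1.34], [0.16, 2.42], [-1.27, 4.41], [0.06, 2.06], [-2.6, 2.6]. Speed limits (rad/s): [2.22, 2.22, 2.79, 2.79, 3.14, 3.14, 3.14].

INTERFACE

Orientations are given as a unit quaternion [x, y, z, w].
In Python, from bench import readout, cams, r gives the robot as it stands. The module is installed in compiled form; this text tells all that it offers.
- The arm moves only by the tool step_arm, never from a script. Its argument "deltas" is a list that holds one entry, the list of rows, each a list of 7 numbers: the turn, a rotation vector about the tool's x, y, z in rad, then the shift along the tool's x, y, z in m, then the opening in per cent of the stroke, from 0 (shut) to 100 (fully open). A call has 1 to 20 rows; each row is the pose to reach, as a shift and turn from the pose commanded when the call began, along the tool's axes at that moment; what a row does not reach only later rows make up. A row lasts 1/8 s, in which the tool goes at most 62.5 mm and 10.7 degrees, less where a joint would pass 70% of its speed; a pose out of reach is approached as far as the arm can. A call with a gripper value outside its range is refused whole. The fingers move at their own pace and stop on an object; "squeeze" is the grip in N (left out, the last holds). Time passes only in rows, so rows that repeat a pose let the fingers close. It gives the time, the measured TCP pose, the force, the opening and the grip force at its end, in the units of the state.
- readout.read_state(): the state, without advancing time (a new reading comes with each control period).
- cams.camera(name): name is "side" or "top"; returns a dict with "img" (420x560x3 uint8, red, green, blue), "fx", "fy", "cx", "cy" (pixels), "k1" (the pictures are not rectified: a ray, as slopes to the right and down, at radius r is drawn at 1 + k1 r^2 times it, then the intrinsics apply), "origin" and "rotation" of the camera in the world. Camera axes: x right, y up, looking along -z (the intrinsics and any distortion apply to the point x, -y, -z); pixel columns grow to the right and rows downward; lengths in m; the calibration is good to about 2 mm. A picture is of the moment at which its call begins. There is no depth.
- r.close_job(): hands the job in; it is judged then, once.
The state is a dict: "time": time; "joint_positions": joint angles; "joint_vel": joint speeds; "joint_torque": joint torques, N m; "ee_pos": TCP position; "eef_rot": TCP orientation; "ft_force": force on the tool from outside, world axes, zero at the start; "torque": the same for the moment, N m; "width": finger opening in m; "grip_force": force on a finger pad.
Only numpy, scipy, OpenCV 4.12 (cv2) and the standard library are available. Lean on these libraries where they do the work, as an engineer would, in place of code of your own. Each camera call takes 0.05 s, during which the arm holds its last target. There are 200 camera calls.

## Working session

There is one attempt and no reset: what is moved stays moved. The work goes in short steps, Python scripts to look and compute and a tool call to move; the robot and the scene stay as the last step left them, time stands still between calls to the robot, and variables do not carry over. Pictures are saved under pics/ and viewed, at most 10 in all, crops included, and the job is handed in when it is done.

Besides the shell and the picture viewer there is one more tool, called after ">>>" as a command line: name --argument value ..., lists and objects as JSON in quotes. step_arm: Moves the arm, as the interface text tells. Its arguments: {"type":"object","properties":{"deltas":{"type":"array"},"squeeze":{"type":"number"}},"required":["deltas"]}

```bash
mkdir -p pics; cat > h.py <<'E'
import numpy as np, cv2
from bench import readout, cams, r
from scipy.spatial.transform import Rotation as R
def rays(c,px):
    px=np.atleast_2d(np.float64(px))
    K=np.array([[c["fx"],0,c["cx"]],[0,c["fy"],c["cy"]],[0,0,1]])
    u=cv2.undistortPoints(px[:,None],K,np.array([c["k1"],0,0,0.]))[:,0]
    d=np.c_[u[:,0],-u[:,1],-np.ones(len(u))]
    M=np.array(c["rotation"]); M=M if M.shape==(3,3) else R.from_quat(M).as_matrix()
    return np.array(c["origin"]),d@M.T
def onplane(c,px,z):
    o,d=rays(c,px); return o+d*((z-o[2])/d[:,2])[:,None]
E
python3 - <<'E'
from h import *
for n in ("top","side"):
    c=cams.camera(n); cv2.imwrite(f"pics/{n}0.png",c["img"][:,:,::-1]); np.save(n+"0.npy",c,allow_pickle=True)
    print(n,c["origin"],c["rotation"],c["fx"],c["k1"])
s=readout.read_state();print(s["time"],s["ee_pos"],s["eef_rot"],s["width"])
E
```

```text
top [ 0.3825802  -0.08482976  1.18269213] [-0.04691977  0.05115123  0.70992543 -0.70084803] 390.55818482940145 -0.036311314768066476
side [0.05516009 1.01843978 1.22348793] [-0.08141268  0.37989407  0.9009234  -0.19336364] 516.5467818836589 -0.1989902969944034
0.1 [0.25002817 0.57244953 0.24383502] [ 2.04419598e-01  9.78883146e-01 -6.36384117e-04 -9.30367445e-05] 0.08700651272138724
```

View pics/top0.png

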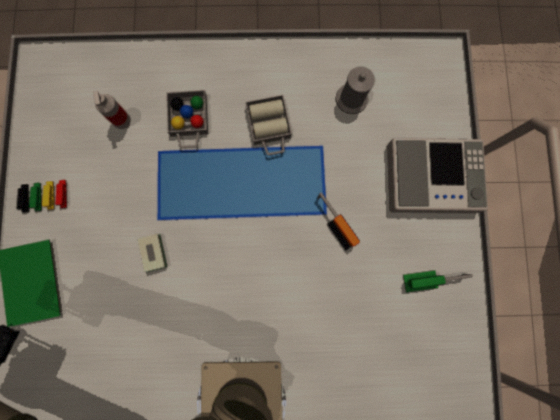

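View pics/side0.png

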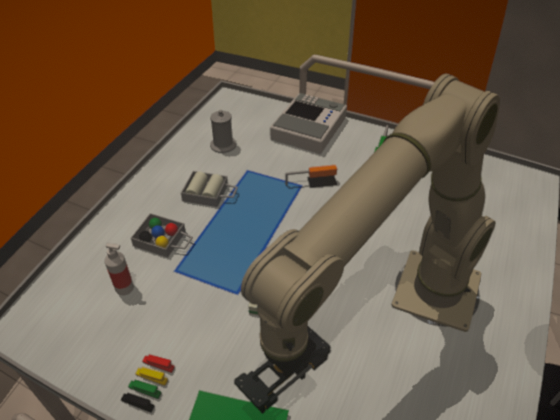

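Top view: the bulb tray with five coloured bulbs is at (187,112), with its handle at (189,141). The roll tray is at (268,120) and the mat spans (158–327, 147–219). The hook candidates are the orange one at (342,230) and the green one at (437,281). The orange handle fits the description, so I'll confirm it in an enlarged crop.

```bash
python3 - <<'E'
from h import *
c=np.load("top0.npy",allow_pickle=True).item(); im=c["img"]
a=cv2.resize(im[75:260,150:370],None,fx=3.6,fy=3.6*0.9*1.0/0.9,interpolation=cv2.INTER_CUBIC)[:600]
cv2.imwrite("pics/crop0.png",cv2.resize(im[80:245,150:370],None,fx=3.6,fy=3.6,interpolation=cv2.INTER_CUBIC)[:,:,::-1])
hsv=cv2.cvtColor(im,cv2.COLOR_RGB2HSV)
m=cv2.inRange(hsv,(5,150,100),(18,255,255)); m[:,:300]=0;m[:,370:]=0;m[:200]=0
p=cv2.findNonZero(m)[:,0].astype(float); w=onplane(c,p,.06)[:,:2]
print("orange",len(p),cv2.minAreaRect(np.float32(w)),w.mean(0))
m=cv2.inRange(hsv,(100,120,60),(125,255,255)); 
n,l,st,_=cv2.connectedComponentsWithStats(m);k=1+st[1:,4].argmax()
p=cv2.findNonZero(np.uint8(l==k))[:,0].astype(float); w=onplane(c,p,0)[:,:2]
rc=cv2.minAreaRect(np.float32(w));print("mat",rc,cv2.boxPoints(rc).round(3).tolist())
E
```

```text
orange 280 ((0.49022647738456726, -0.3107782304286957), (0.09708762168884277, 0.024623356759548187), 33.68994140625) [ 0.4904582  -0.31072639]
mat ((0.6494442820549011, -0.001323312520980835), (0.21577370166778564, 0.5142450928688049), 1.2110646963119507) [[0.5360000133514404, 0.2529999911785126], [0.546999990940094, -0.26100000739097595], [0.7630000114440918, -0.25600001215934753], [0.7519999742507935, 0.257999986410141]]
```

View pics/crop0.png

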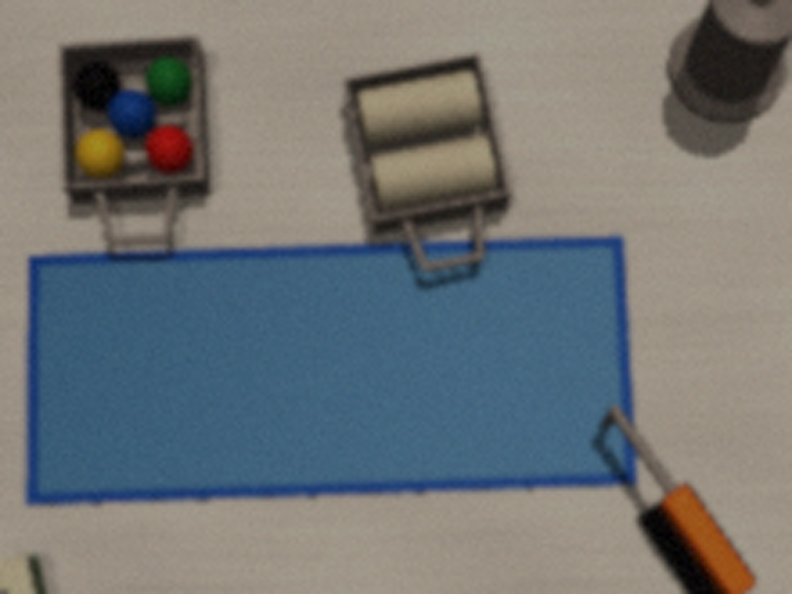

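The crop shows the orange hook, with its grip centred near (697,540) and its bend at (615,410). The bulb tray rim corners are (62,47), (198,40), (208,188) and (68,192), and its cross bar runs from (112,243) to (170,240), with a shadow below it. This confirms the orange hook and the five-bulb tray.

```bash
python3 - <<'E'
from h import *
c=np.load("top0.npy",allow_pickle=True).item()
f=lambda L:np.array(L)/3.6+[150,80]-.36
print("bulb rim",onplane(c,f([(62,47),(198,40),(208,188),(68,192)]),.04).round(3).tolist())
print("bar",onplane(c,f([(112,243),(170,240),(141,241.5)]),.028).round(3).tolist())
print("roll rim",onplane(c,f([(348,80),(476,58),(508,200),(372,225)]),.04).round(3).tolist())
print("rollbar",onplane(c,f([(424,268),(480,258)]),.028).round(3).tolist())
print("bend",onplane(c,f([(615,410)]),.06).round(3).tolist(),"grip corners",onplane(c,f([(667,497),(690,487)]),.066).round(3).tolist())
print("bulb lines px", c["origin"])
s=readout.read_state();M=R.from_quat(s["eef_rot"]).as_matrix();print(M.round(4).tolist(),s["joint_positions"])
E
```

```text
bulb rim [[0.927, 0.225, 0.04], [0.931, 0.107, 0.04], [0.798, 0.097, 0.04], [0.796, 0.216, 0.04]]
bar [[0.754, 0.18, 0.028], [0.756, 0.131, 0.028], [0.755, 0.156, 0.028]]
roll rim [[0.893, -0.022, 0.04], [0.912, -0.132, 0.04], [0.784, -0.157, 0.04], [0.763, -0.042, 0.04]]
rollbar [[0.729, -0.085, 0.028], [0.737, -0.133, 0.028]]
bend [[0.598, -0.239, 0.06]] grip corners [[0.526, -0.278, 0.066], [0.534, -0.296, 0.066]]
bulb lines px [ 0.3825802  -0.08482976  1.18269213]
[[-0.9164, 0.4002, -0.0004], [0.4002, 0.9164, -0.0012], [-0.0001, -0.0013, -1.0]] [-1.18160501  0.33279065 -0.06471193  1.46087777  0.02162286  1.34990686
 -0.08848621]
```

```bash
cat >> h.py <<'E'
def plan(*wps):
    "wps: (x,y,z,tool-y angle deg) world, tool straight down -> rows turn+shift"
    s=readout.read_state();M=R.from_quat(s["eef_rot"]);p=np.array(s["ee_pos"])
    ya=np.degrees(np.arctan2(*M.as_matrix()[[1,0],1]))
    print("t",s["time"],"p",p.round(4),"yang",ya.round(2),"tilt",M.as_matrix()[:,2].round(4),"w",s["width"],"F",np.round(s["ft_force"],1),"j7",round(s["joint_positions"][6],2))
    for x,y,z,a in wps:
        a=np.radians(a);Y=np.array([np.cos(a),np.sin(a),0]);Z=np.array([0,0,-1.]);T=np.c_[np.cross(Y,Z),Y,Z]
        print((M.inv()*R.from_matrix(T)).as_rotvec().round(4),M.inv().apply(np.array([x,y,z])-p).round(4))
E
python3 -c "
from h import *
plan((.5,.15,.25,5),(.49,-.311,.2,-56.3))"
```

```text
t 0.1 p [0.25   0.5724 0.2438] yang 66.41 tilt [-4.0e-04 -1.2e-03 -1.0e+00] w 0.08700651272138724 F [0.5 0.3 0.8] j7 -0.09
[-1.1000e-03  8.0000e-04  1.0718e+00] [-0.3981 -0.2871 -0.0058]
[-7.0000e-04  1.4000e-03  2.1417e+00] [-0.5735 -0.7135  0.0448]
```

>>> step_arm --deltas '[[[0,0,0.18,-0.05,-0.036,0,100],[0,0,0.36,-0.1,-0.072,0,100],[0,0,0.54,-0.15,-0.108,0,100],[0,0,0.72,-0.2,-0.144,0,100],[0,0,0.9,-0.25,-0.18,0,100],[0,0,1.07,-0.3,-0.216,0,100],[0,0,1.25,-0.35,-0.252,0,100],[0,0,1.4,-0.398,-0.287,0,100],[0,0,1.5,-0.42,-0.34,0.0,100],[0,0,1.6,-0.44,-0.39,0.005,100],[0,0,1.7,-0.46,-0.44,0.01,100],[0,0,1.8,-0.48,-0.49,0.015,100],[0,0,1.9,-0.5,-0.54,0.02,100],[0,0,2.0,-0.53,-0.6,0.03,100],[0,0,2.1,-0.55,-0.66,0.04,100],[0,0,2.142,-0.5735,-0.7135,0.045,100],[0,0,2.142,-0.5735,-0.7135,0.045,100],[0,0,2.142,-0.5735,-0.7135,0.045,100]]]'

```text
time: 2.35
ee_pos: [0.4899, -0.3104, 0.199]
eef_rot: [0.957, 0.29, -0.0, -0.0]
ft_force: [0.5, 0.9, 0.3]
width: 0.087
grip_force: 0.0
```

```bash
python3 - <<'E'
from h import *
plan((.49,-.311,.12,-56.3),(.49,-.311,.053,-56.3))
c=cams.camera("side");cv2.imwrite("pics/s1.png",cv2.resize(c["img"][100:300,220:460],None,fx=3,fy=3,interpolation=cv2.INTER_CUBIC)[:,:,::-1])
E
```

```text
t 2.35 p [ 0.4899 -0.3104  0.199 ] yang -56.34 tilt [-1.e-03  5.e-04 -1.e+00] w 0.0869542768356049 F [0.5 0.9 0.3] j7 -0.3
[-0.0009  0.0005 -0.0008] [-0.0002  0.0006  0.079 ]
[-0.0009  0.0005 -0.0008] [-0.0002  0.0006  0.146 ]
```

View pics/s1.png

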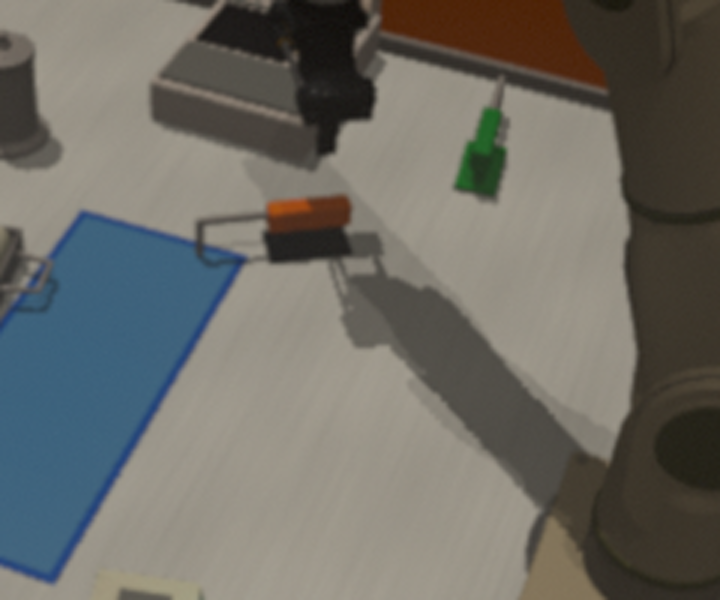

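The side crop shows the gripper above the orange grip at (308,213), with the hook standing on its foot and nothing in the way. I'll descend and grip.

>>> step_arm --deltas '[[[0,0,0,0,0,0.03,100],[0,0,0,0,0,0.06,100],[0,0,0,0,0,0.09,100],[0,0,0,0,0,0.115,100],[0,0,0,0,0,0.132,100],[0,0,0,0,0,0.145,100],[0,0,0,0,0,0.145,100],[0,0,0,0,0,0.145,60],[0,0,0,0,0,0.145,40],[0,0,0,0,0,0.145,25],[0,0,0,0,0,0.145,10],[0,0,0,0,0,0.145,10],[0,0,0,0,0,0.145,10],[0,0,0,0,0,0.145,10]]]' --squeeze 45

```text
time: 4.15
ee_pos: [0.4902, -0.3108, 0.0545]
eef_rot: [0.957, 0.29, 0.0, 0.0]
ft_force: [-0.1, -0.2, -1.9]
width: 0.0255
grip_force: 45.0
```

```bash
python3 -c "
from h import *
plan((.49,-.311,.165,-56.3),(.649,.151,.165,-87.5))"
```

```text
t 4.15 p [ 0.4902 -0.3108  0.0545] yang -56.33 tilt [ 2.e-04 -2.e-04 -1.e+00] w 0.025471429662779002 F [-0.1 -0.2 -1.9] j7 -0.2
[ 0.0002 -0.     -0.0005] [-3.000e-04  1.000e-04 -1.105e-01]
[ 2.000e-04 -1.000e-04  5.441e-01] [ 0.3882 -0.2962 -0.1105]
```

>>> step_arm --deltas '[[[0,0,0,0,0,-0.015,10],[0,0,0,0,0,-0.045,10],[0,0,0,0,0,-0.08,10],[0,0,0,0,0,-0.11,10],[0,0,0.03,0.02,-0.015,-0.11,10],[0,0,0.09,0.06,-0.046,-0.11,10],[0,0,0.16,0.11,-0.084,-0.11,10],[0,0,0.23,0.16,-0.122,-0.11,10],[0,0,0.3,0.21,-0.16,-0.11,10],[0,0,0.37,0.26,-0.198,-0.11,10],[0,0,0.44,0.31,-0.236,-0.11,10],[0,0,0.5,0.35,-0.267,-0.11,10],[0,0,0.544,0.378,-0.288,-0.11,10],[0,0,0.544,0.388,-0.296,-0.11,10],[0,0,0.544,0.388,-0.296,-0.11,10],[0,0,0.544,0.388,-0.296,-0.11,10]]]'

```text
time: 6.15
ee_pos: [0.6488, 0.1486, 0.165]
eef_rot: [1.0, 0.021, 0.0, 0.0]
ft_force: [-0.3, -0.6, -2.9]
width: 0.0259
grip_force: 45.0
```

```bash
python3 - <<'E'
from h import *
plan()
a=[]
for n,(x,y) in (("top",(130,75)),("side",(110,170))):
    c=cams.camera(n);np.save(n+"1.npy",c,allow_pickle=True)
    a.append(cv2.resize(c["img"][y:y+120,x:x+80],None,fx=5,fy=5,interpolation=cv2.INTER_CUBIC))
cv2.imwrite("pics/c2.png",np.hstack(a)[:,:,::-1])
E
```

```text
t 6.15 p [0.6488 0.1486 0.165 ] yang -87.61 tilt [ 2.e-04 -7.e-04 -1.e+00] w 0.02590592582209618 F [-0.3 -0.6 -2.9] j7 -1.58
```

View pics/c2.png

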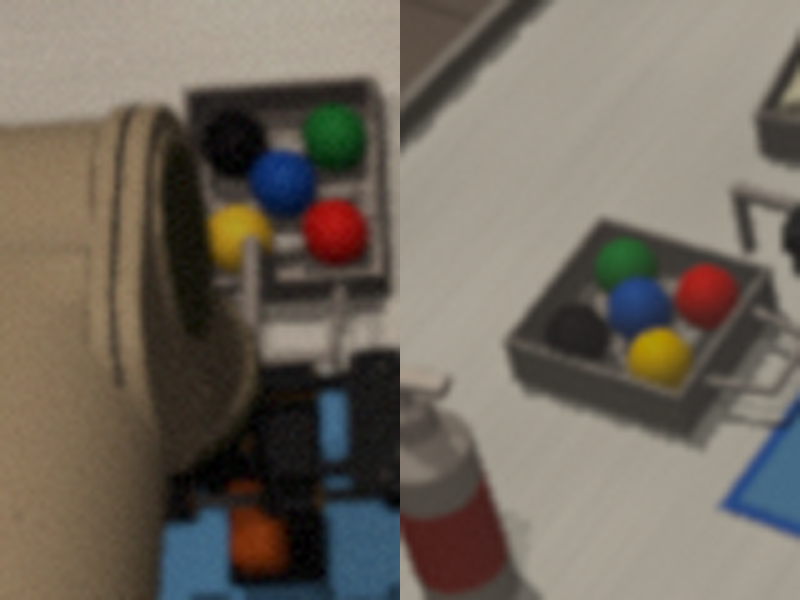

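Left is the top view, with the hook's toe end at crop (250,240) over the tray. Right is the side view, with the toe pin from crop (735,188) to (750,250). I'll compute where the toe is relative to the opening.

```bash
python3 - <<'E'
from h import *
t=np.load("top1.npy",allow_pickle=True).item();s=np.load("side1.npy",allow_pickle=True).item()
f=lambda p,o:np.array(p)/5+o-.4
print("top toe end @.1705",onplane(t,f([(250,238)],[130,75]),.1705).round(4))
print("side tip @.1135",onplane(s,f([(350,248)],[110,170]),.1135).round(4),"bend top",onplane(s,f([(337,187)],[110,170]),.1705).round(4))
print("top handle legs at rim px 250?,340; right leg",onplane(t,f([(340,295),(337,362)],[130,75]),.028).round(4))
im=s["img"];cv2.imwrite("pics/c3.png",cv2.resize(im[205:275,140:240],None,fx=8,fy=8,interpolation=cv2.INTER_CUBIC)[:,:,::-1])
E
```

```text
top toe end @.1705 [[0.7788 0.1523 0.1705]]
side tip @.1135 [[0.7791 0.1504 0.1135]] bend top [[0.7761 0.1551 0.1705]]
top handle legs at rim px 250?,340; right leg [[0.7969 0.1292 0.028 ]
 [0.7541 0.1304 0.028 ]]
```

View pics/c3.png

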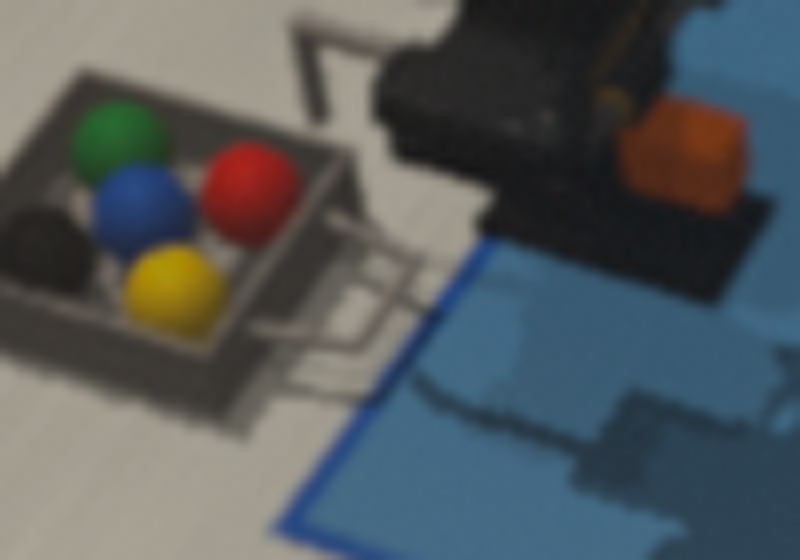

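The side crop shows the wire handle's cross-bar corners at (417,262) and (357,348), with the legs meeting the pan at (330,214) and (250,325). The toe tip is at (318,118).

```bash
python3 - <<'E'
from h import *
s=np.load("side1.npy",allow_pickle=True).item()
print(onplane(s,np.array([(417,262),(357,348),(330,214),(250,325)])/8+[140,205]-.44,.027).round(4))
plan((.65,.1515,.06,-87.5))
E
```

```text
[[0.7575 0.1352 0.027 ]
 [0.7554 0.1839 0.027 ]
 [0.8029 0.1275 0.027 ]
 [0.8001 0.1914 0.027 ]]
t 6.25 p [0.6488 0.1489 0.165 ] yang -87.62 tilt [ 2.e-04 -1.e-04 -1.e+00] w 0.02534005785024758 F [ 0.9 -0.2 -1.8] j7 -1.58
[ 0.0001 -0.0002 -0.0021] [ 0.0013 -0.0025  0.105 ]
```

>>> step_arm --deltas '[[[0,0,0,0.001,-0.005,0,10],[0,0,0,0.001,-0.005,0.02,10],[0,0,0,0.001,-0.005,0.04,10],[0,0,0,0.001,-0.005,0.055,10],[0,0,0,0.001,-0.005,0.07,10],[0,0,0,0.001,-0.005,0.08,10],[0,0,0,0.001,-0.005,0.09,10],[0,0,0,0.001,-0.005,0.1,10],[0,0,0,0.001,-0.005,0.105,10],[0,0,0,0.001,-0.005,0.105,10]]]'

```text
time: 7.5
ee_pos: [0.6495, 0.1559, 0.0593]
eef_rot: [1.0, 0.022, -0.0, 0.0]
ft_force: [1.4, 0.4, -1.9]
width: 0.0258
grip_force: 45.0
```

```bash
python3 - <<'E'
from h import *
plan()
s=cams.camera("side")
cv2.imwrite("pics/c4.png",cv2.resize(s["img"][205:275,140:240],None,fx=8,fy=8,interpolation=cv2.INTER_CUBIC)[:,:,::-1])
E
```

```text
t 7.5 p [0.6495 0.1559 0.0593] yang -87.49 tilt [-4.e-04 -1.e-04 -1.e+00] w 0.025775641028119838 F [ 1.4  0.4 -1.9] j7 -1.54
```

View pics/c4.png

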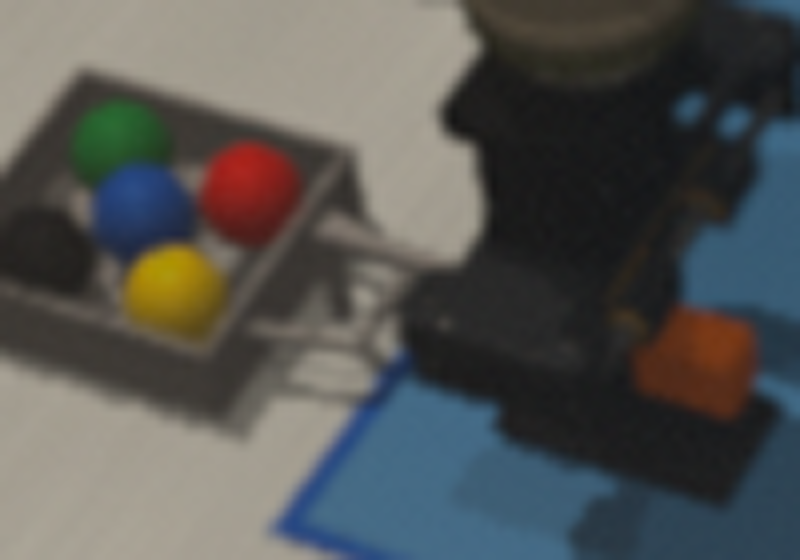

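The toe is down inside the handle's opening (pin near (325,235)) and the tray has not moved. I'll drag it back smoothly.

>>> step_arm --deltas '[[[0,0,0,-0.003,0,0,10],[0,0,0,-0.006,0,0,10],[0,0,0,-0.009,0,0,10],[0,0,0,-0.012,0,0,10],[0,0,0,-0.015,0,0,10],[0,0,0,-0.019,0,0,10],[0,0,0,-0.024,0,0,10],[0,0,0,-0.03,0,0,10],[0,0,0,-0.037,0,0,10],[0,0,0,-0.044,0,0,10],[0,0,0,-0.051,0,0,10],[0,0,0,-0.058,0,0,10],[0,0,0,-0.065,0,0,10],[0,0,0,-0.072,0,0,10],[0,0,0,-0.079,0,0,10],[0,0,0,-0.086,0,0,10],[0,0,0,-0.092,0,0,10],[0,0,0,-0.097,0,0,10],[0,0,0,-0.1,0,0,10],[0,0,0,-0.1,0,0,10]]]'

```text
time: 10.05
ee_pos: [0.5494, 0.1515, 0.0595]
eef_rot: [1.0, 0.022, -0.0, -0.0]
ft_force: [-0.4, 0.2, -2.9]
width: 0.0252
grip_force: 45.0
```

```bash
python3 - <<'E'
from h import *
plan()
a=[]
for n,(x,y) in (("top",(140,80)),("side",(130,190))):
    c=cams.camera(n);np.save(n+"2.npy",c,allow_pickle=True)
    a.append(cv2.resize(c["img"][y:y+120,x:x+80],None,fx=5,fy=5,interpolation=cv2.INTER_CUBIC))
cv2.imwrite("pics/c5.png",np.hstack(a)[:,:,::-1])
E
```

```text
t 10.05 p [0.5494 0.1515 0.0595] yang -87.49 tilt [-5.e-04  1.e-04 -1.e+00] w 0.025195241685186505 F [-0.4  0.2 -2.9] j7 -1.6
```

View pics/c5.png

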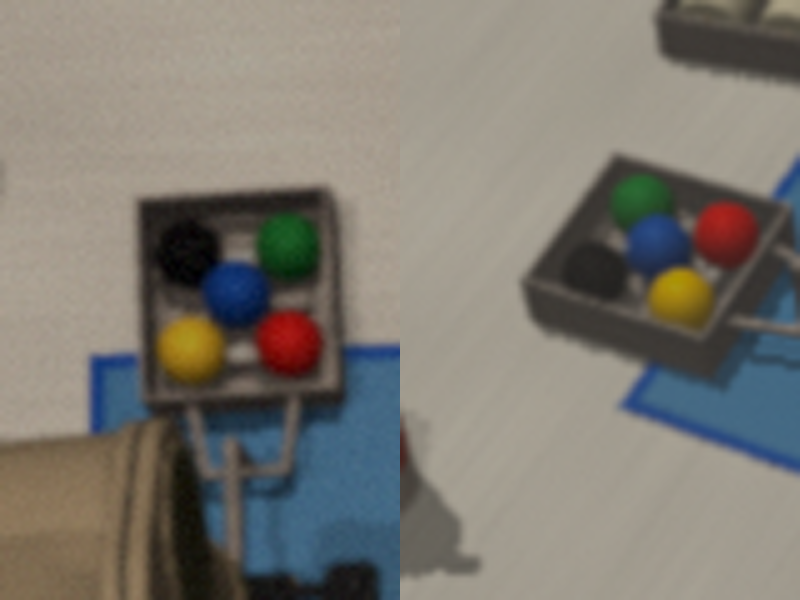

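The tray is following flat, hooked on its handle: its rim spans top-crop (140,195) to (342,405), and it is half on the mat. I'll compute how much further to go.

```bash
python3 - <<'E'
from h import *
t=np.load("top2.npy",allow_pickle=True).item()
w=onplane(t,np.array([(140,200),(330,190),(342,402),(145,405)])/5+[140,80]-.4,.04);print(w.round(3),w.mean(0))
E
```

```text
[[0.839 0.22  0.04 ]
 [0.843 0.103 0.04 ]
 [0.709 0.094 0.04 ]
 [0.709 0.213 0.04 ]] [0.77511545 0.15775294 0.04      ]
```

>>> step_arm --deltas '[[[0,0,0,-0.003,0,0,10],[0,0,0,-0.008,0,0,10],[0,0,0,-0.014,0,0,10],[0,0,0,-0.021,0,0,10],[0,0,0,-0.028,0,0,10],[0,0,0,-0.035,0,0,10],[0,0,0,-0.042,0,0,10],[0,0,0,-0.049,0,0,10],[0,0,0,-0.056,0,0,10],[0,0,0,-0.063,0,0,10],[0,0,0,-0.07,0,0,10],[0,0,0,-0.077,0,0,10],[0,0,0,-0.084,0,0,10],[0,0,0,-0.091,0,0,10],[0,0,0,-0.098,0,0,10],[0,0,0,-0.105,0,0,10],[0,0,0,-0.112,0,0,10],[0,0,0,-0.118,0,0,10],[0,0,0,-0.122,0,0,10],[0,0,0,-0.122,0,0,10]]]'

```text
time: 12.65
ee_pos: [0.4274, 0.1462, 0.0595]
eef_rot: [1.0, 0.022, -0.0, -0.0]
ft_force: [-0.2, 0.7, -2.7]
width: 0.0259
grip_force: 45.0
```

```bash
python3 - <<'E'
from h import *
plan()
c=cams.camera("top");np.save("top3.npy",c,allow_pickle=True)
cv2.imwrite("pics/c6.png",cv2.resize(c["img"][90:290,130:370],None,fx=3,fy=3,interpolation=cv2.INTER_CUBIC)[:,:,::-1])
E
```

```text
t 12.65 p [0.4274 0.1462 0.0595] yang -87.48 tilt [-6.e-04  2.e-04 -1.e+00] w 0.025940364872868632 F [-0.2  0.7 -2.7] j7 -1.81
```

View pics/c6.png

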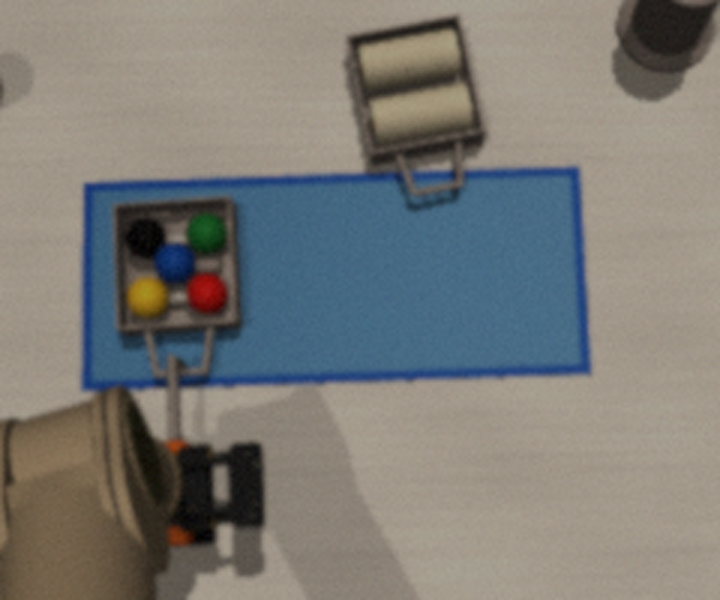

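The bulb tray's pan (crop 113–242, 200–333) is fully inside the mat (85–587, 182–388), with its handle towards the robot. The roll tray is unmoved. Next I'll ease the toe off the bar, lift, and take the hook back to its old clear spot.

>>> step_arm --deltas '[[[0,0,0,0.004,0,0,10],[0,0,0,0.009,0,0,10],[0,0,0,0.013,0,0,10],[0,0,0,0.013,0,0,10],[0,0,0,0.013,0,-0.008,10],[0,0,0,0.013,0,-0.02,10],[0,0,0,0.013,0,-0.035,10],[0,0,0,0.013,0,-0.05,10],[0,0,0,0.013,0,-0.07,10],[0,0,0,0.013,0,-0.09,10],[0,0,0,0.013,0,-0.11,10],[0,0,0,0.013,0,-0.11,10]]]'

```text
time: 14.2
ee_pos: [0.4417, 0.1472, 0.1713]
eef_rot: [1.0, 0.022, 0.001, -0.001]
ft_force: [0.8, -0.2, -3.0]
width: 0.0252
grip_force: 45.0
```

```bash
python3 - <<'E'
from h import *
plan((.47,-.05,.168,-75),(.49,-.311,.168,-56.3),(.49,-.311,.0545,-56.3))
a=np.load("top3.npy",allow_pickle=True).item();c=cams.camera("top")
d=cv2.absdiff(a["img"][150:215,160:215],c["img"][150:215,160:215]);print(d.mean(),d.max(2)[:48].mean(1).round())
E
```

```text
t 14.2 p [0.4417 0.1472 0.1713] yang -87.49 tilt [ 0.0025  0.0027 -1.    ] w 0.02515373896292541 F [ 0.8 -0.2 -3. ] j7 -1.93
[-0.0022 -0.0029 -0.2179] [0.0196 0.1983 0.0028]
[-0.0018 -0.0033 -0.5443] [0.0281 0.4599 0.0022]
[-0.0018 -0.0033 -0.5443] [0.0278 0.4602 0.1157]
3.6267599067599066 [4. 4. 4. 3. 3. 3. 4. 3. 4. 4. 4. 4. 4. 4. 4. 4. 4. 4. 4. 4. 5. 4. 4. 5.
 4. 4. 4. 3. 4. 4. 4. 3. 4. 3. 4. 4. 4. 3. 3. 4. 4. 4. 4. 4. 4. 4. 4. 5.]
```

>>> step_arm --deltas '[[[0,0,-0.02,0.002,0.02,0,10],[0,0,-0.07,0.005,0.06,0,10],[0,0,-0.13,0.01,0.11,0,10],[0,0,-0.19,0.015,0.16,0,10],[0,0,-0.25,0.02,0.21,0,10],[0,0,-0.31,0.022,0.26,0,10],[0,0,-0.37,0.024,0.31,0,10],[0,0,-0.43,0.026,0.36,0,10],[0,0,-0.49,0.027,0.41,0,10],[0,0,-0.53,0.028,0.445,0,10],[0,0,-0.544,0.028,0.46,0,10],[0,0,-0.544,0.028,0.46,0.03,10],[0,0,-0.544,0.028,0.46,0.06,10],[0,0,-0.544,0.028,0.46,0.08,10],[0,0,-0.544,0.028,0.46,0.095,10],[0,0,-0.544,0.028,0.46,0.1,10],[0,0,-0.544,0.028,0.46,0.1,10]]]'

```text
time: 16.38
ee_pos: [0.4892, -0.3117, 0.0698]
eef_rot: [0.957, 0.29, 0.0, 0.0]
ft_force: [0.1, -0.4, -3.0]
width: 0.0258
grip_force: 45.0
```

```bash
python3 -c "
from h import *
plan((.49,-.311,.0545,-56.3))"
```

```text
t 16.375 p [ 0.4892 -0.3117  0.0698] yang -56.32 tilt [ 3.e-04 -2.e-04 -1.e+00] w 0.025819625087138347 F [ 0.1 -0.4 -3. ] j7 -0.11
[ 0.0003 -0.0001 -0.0003] [ 0.0011 -0.0001  0.0153]
```

>>> step_arm --deltas '[[[0,0,0,0,0,0.005,10],[0,0,0,0,0,0.009,10],[0,0,0,0,0,0.012,10],[0,0,0,0,0,0.0135,10],[0,0,0,0,0,0.0145,10],[0,0,0,0,0,0.015,10],[0,0,0,0,0,0.0153,10],[0,0,0,0,0,0.0153,10],[0,0,0,0,0,0.0153,10]]]'

```text
time: 17.5
ee_pos: [0.489, -0.3117, 0.0545]
eef_rot: [0.957, 0.29, 0.0, -0.0]
ft_force: [-2.0, 0.9, 4.1]
width: 0.0255
grip_force: 45.0
```

The foot is seated. I'll release and retreat upwards.

>>> step_arm --deltas '[[[0,0,0,0,0,0,35],[0,0,0,0,0,0,50],[0,0,0,0,0,0,80],[0,0,0,0,0,0,100],[0,0,0,0,0,0,100],[0,0,0,0,0,0,100],[0,0,0,0,0,-0.015,100],[0,0,0,0,0,-0.04,100],[0,0,0,0,0,-0.08,100],[0,0,0,0,0,-0.13,100],[0,0,0,0,0,-0.18,100],[0,0,0,0,0,-0.2,100],[0,0,0,0,0,-0.2,100],[0,0,0,0,0,-0.2,100]]]'

```text
time: 19.25
ee_pos: [0.4885, -0.3111, 0.253]
eef_rot: [0.957, 0.29, -0.001, -0.001]
ft_force: [-0.5, -1.3, -0.7]
width: 0.0871
grip_force: 0.0
```

```bash
python3 - <<'E'
from h import *
plan()
c=cams.camera("side")
cv2.imwrite("pics/c7.png",cv2.resize(c["img"][100:310,130:410],None,fx=2.8,fy=2.8,interpolation=cv2.INTER_CUBIC)[:,:,::-1])
E
```

```text
t 19.25 p [ 0.4885 -0.3111  0.253 ] yang -56.32 tilt [-0.0015  0.001  -1.    ] w 0.08705865692627736 F [-0.5 -1.3 -0.7] j7 -0.24
```

View pics/c7.png

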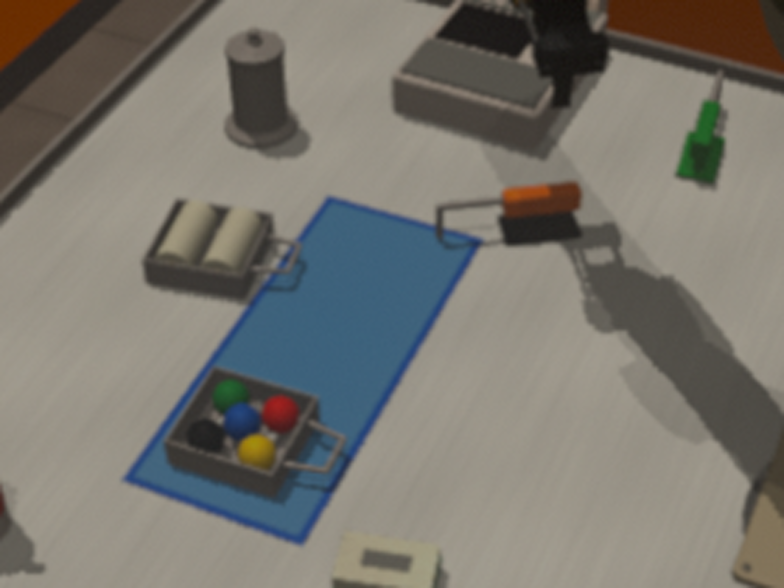

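The final view shows the bulb tray fully on the mat at crop (240,435), the hook upright on its foot at (540,215) and the roll tray untouched at (215,250). The gripper is clear of everything.

```bash
python3 -c "
from h import *
print(r.close_job())"
```

```text
the job is handed in; nothing more can be done
None
```

I handed the job in at about 19 s: the bulb tray is fully on the mat with its handle towards the robot, the hook is upright on its foot clear of both trays and released, and the roll tray has not moved.

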